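# Sweep the checked toroid cores off the sorting tray into the bin

### The job

The three yellow toroid cores on the sorting tray have been checked: sweep each of them gently across the tray and over its open front lip, so that all three drop into the blue bin below. Do not pick up or pinch any core. Leave the two green cores lying where they are, and do not shove the bin or disturb the other things on the bench.

Things in the scene. Friction and masses are not known exactly. Their poses are not given: they have to be found in the camera images.
- tray: raised aluminium sorting tray, fixed to the bench: a level deck 185 mm deep (local x 0 to 185) and 280 mm wide (local y -140 to 140), its top 45 mm above the bench. Origin on the bench right under the middle of the open front lip; x points from the lip over the deck to its back. Rims 4 mm thick stand 12 mm above the deck along the back and both sides; the front lip (local x = 0, on the robot's side) has no rim
- bin: shallow open blue plastic parts bin, 115 mm (x) by 265 mm (y) by 34 mm high, walls and floor 3 mm, 0.3 kg, loose on the bench. Origin at the centre of its underside. It stands along the tray's lip, its x and y parallel to the tray's; its rear wall is tucked 12 mm under the lip, 5 mm below the deck, so what goes over the lip drops into it
- yellow1: yellow toroid core, 33 mm across, 11 mm high, with a 20 mm hole, 40 g; lies flat on the tray's deck. Origin at its centre, 5.5 mm above the deck; z is its axis
- yellow2: yellow toroid core, 33 mm across, 11 mm high, with a 20 mm hole, 40 g; lies flat on the tray's deck. Origin at its centre, 5.5 mm above the deck; z is its axis
- yellow3: yellow toroid core, 33 mm across, 11 mm high, with a 20 mm hole, 40 g; lies flat on the tray's deck. Origin at its centre, 5.5 mm above the deck; z is its axis
- green1: green toroid core, 33 mm across, 11 mm high, with a 20 mm hole, 40 g; lies flat on the tray's deck. Origin at its centre, 5.5 mm above the deck; z is its axis
- green2: green toroid core, 33 mm across, 11 mm high, with a 20 mm hole, 40 g; lies flat on the tray's deck. Origin at its centre, 5.5 mm above the deck; z is its axis
- spool: upright solder spool, white flanges, 54 mm across, 55 mm high, stands on the bench beside the tray's +y side; origin at the centre of its underside
- flux_bottle: amber flux bottle with black cap, 38 mm across, 85 mm high, stands on the bench beside the tray's -y side; origin at the centre of its underside
- tape_roll: roll of masking tape lying flat on the bench, 90 mm across, 24 mm high; origin at the centre of its underside
- screwdriver: screwdriver with red handle lying on the bench behind the tray, about 200 mm long along its x; origin on its underside, about the middle
- power_board: green circuit board 100 by 75 mm with a blue finned heat sink, 32 mm high, on the bench; origin at the centre of its underside

How it is judged (in metres and radians):
At the end, for the whole second after the job is handed in: All three yellow cores lie at rest inside the blue bin, below its rim; both green cores lie flat on the tray within 12 mm of where they started; the bin is within 12 mm of its start and level; spool, bottle, tape roll, screwdriver and board are within 20 mm of where they were (x of yellow1 in the frame of bin between -0.056 and 0.056 m and y of yellow1 in the frame of bin between -0.131 and 0.131 m and z of yellow1 in the frame of bin between 0 and 0.032 m and linear speed of each of yellow1, yellow2, yellow3 below 0.03 m/s and x of yellow2 in the frame of bin between -0.056 and 0.056 m and y of yellow2 in the frame of bin between -0.131 and 0.131 m and z of yellow2 in the frame of bin between 0 and 0.032 m and x of yellow3 in the frame of bin between -0.056 and 0.056 m and y of yellow3 in the frame of bin between -0.131 and 0.131 m and z of yellow3 in the frame of bin between 0 and 0.032 m and distance of each of green1, green2, bin from where it was at the start of the episode below 0.012 m and angle between each of green1, green2's own z axis and vertical below 0.15 rad and linear speed of each of green1, green2 below 0.02 m/s and angle between bin's own z axis and vertical below 0.1 rad and distance of each of spool, flux_bottle, tape_roll, screwdriver, power_board from where it was at the start of the episode below 0.02 m); the robot touches nothing.
It fails at once if a core is picked up: it is lifted more than 10 mm off the tray's deck (height (world z) of any of yellow1, yellow2, yellow3, green1, green2 above 0.0605 m).
It fails at once if a core is pinched or squeezed with more than 15 N instead of being swept (contact force between the fingers and yellow1 above 15 N or contact force between the fingers and yellow2 above 15 N or contact force between the fingers and yellow3 above 15 N or contact force between the fingers and green1 above 15 N or contact force between the fingers and green2 above 15 N).
It fails at once if a green core is shifted by more than 12 mm (distance of any of green1, green2 from where it was at the start of the episode above 0.012 m).
It fails at once if the bin is shoved by more than 12 mm or tipped (distance of bin from where it was at the start of the episode above 0.012 m or angle between bin's own z axis and vertical above 0.15 rad).
It fails at once if something else on the bench is disturbed (moved more than 20 mm, or the spool or bottle knocked over) (distance of any of spool, flux_bottle, tape_roll, screwdriver, power_board from where it was at the start of the episode above 0.02 m or angle between any of spool, flux_bottle's own z axis and vertical above 0.3 rad).
It also fails if it takes over 48 s, if anything falls off the work surface, if the arm or the gripper's body presses on something with over 40 N, if the wrist force passes 120 N, or if a joint passes its speed limit or range.

### The arm

A 6-joint arm with a two-finger parallel gripper is mounted at the origin on the work surface. World frame = base frame: x ahead of the robot, y to its left, z up, the work surface at z = 0. Lengths are in mm, angles in degrees, forces in N, time in s.
With the tool pointing down it reaches from about 225 to 725 mm from the base axis. Payload 3.1 kg.
Tool frame: the origin (TCP) lies midway between the tips of the shut fingers; the grasp point (between the pads) lies manip.tcp_to_grasp behind it (manip.tcp_to_grasp is the distance from the TCP to the grasp point, in mm); z points along the fingers, y is the direction in which the jaws open and shut (so a half turn about z gives the same grasp; the last joint's range is limited). The gripper opens to 85 mm and grips with 20 to 120 N. Pads are 22 mm wide; open, the fingers measure 114 mm over their backs; the gripper's body (76 mm by 85 mm) begins 54 mm behind the grasp point. The pads swing forward as they close: fully open they stand 13 mm farther back than shut.
Start: joints at [61.089, 2.75, 5.684, 92.934, 0, 82.678], TCP at [193.178, 488.159, 231.312] pointing down, gripper open.
Joint ranges: [-166.93, 166.93], [-56.73, 111.36], [-69.38, 81.34], [-121.58, 131.49], [-85.45, 84.26], [-180, 180]. Speed limits (degrees/s): [159.86, 159.86, 180, 180, 180, 180].

### API

Orientations are given as [roll, pitch, yaw] about the fixed x, y, z axes, in that order (R = Rz(yaw) Ry(pitch) Rx(roll)).
In Python, from plant import sensors, vision, manip gives the robot as it stands. The module is installed in compiled form; this text tells all that it offers.
- The arm moves only by the tool move_arm, never from a script. Its argument "commands" is a list of rows, each an object of numbers: "x", "y", "z": the shift along the world's x, y, z in units of 25 mm (1.0 is 25 mm); "rx", "ry", "rz": the turn, a rotation vector about the world's x, y, z in rad. A call has 1 to 20 rows; each row shifts and turns the commanded pose from where the row before left it; what a row does not reach is not made up. A row lasts 1/12 s, in which the tool goes at most 41.7 mm and 7.16 degrees, less where a joint would pass 70% of its speed; a pose out of reach is approached as far as the arm can. A call is refused whole if a number of a shift passes 1 or a number of a turn 0.125, either way. A call with a gripper value outside its range is refused whole. "grip" is the gripper command: -1 is shut, 1 is fully open, values between are in proportion, set as the call begins (left out, the last holds). The fingers move at their own pace and stop on an object; "squeeze" is the grip in N (left out, the last holds). Time passes only in rows, so rows that do not move let the fingers close. It gives the time, the measured TCP pose, the force and the opening at its end, in the units of the state.
- sensors.sense(): the state, without advancing time (a new reading comes with each control period).
- vision.capture(name): name is "side" or "top" or "wrist"; returns a dict with "frame" (384x512x3 uint8, red, green, blue), "vertical_fov" (degrees; the focal length in pixels is half the picture's height over the tangent of half this angle, whatever the lens; pixels are square), "cx", "cy" (the principal point, pixels), "dist_coeffs" ([k1, k2, p1, p2, k3] as OpenCV has them; the pictures are not rectified), "rvec" (rotation vector, rad) and "tvec" (3), from world to camera coordinates, as OpenCV has them. Camera axes: x right, y down, z forward; pixel columns grow to the right and rows downward; lengths in mm; the calibration is good to about 2 mm. A picture is of the moment at which its call begins. There is no depth.
- manip.close_job(): hands the job in, once; it reports no verdict.
The state is a dict: "time_s": time; "joints": joint angles; "dq": joint speeds; "joint_torque": joint torques, N m; "position": TCP position; "orientation": TCP orientation; "contact_force": force on the tool from outside, world axes, zero at the start; "torque": the same for the moment, N m; "finger_gap": opening from 0.0 (shut) to 1.0 (fully open).
Only numpy, scipy, OpenCV 4.12 (cv2) and the standard library are available. Lean on these libraries where they do the work, as an engineer would, in place of code of your own. Each camera call takes 0.05 s, during which the arm holds its last target. There are 200 camera calls.

## Working session

There is one attempt and no reset: what is moved stays moved. The work goes in short steps, Python scripts to look and compute and a tool call to move; the robot and the scene stay as the last step left them, time stands still between calls to the robot, and variables do not carry over. Pictures are saved under pics/ and viewed, about 8 in all and at most 12, crops included, and the job is handed in when it is done.

Besides the shell and the picture viewer there is one more tool, called after "Call:" as name([rows], argument=value, ...), one row to a line, values as JSON. move_arm: Moves the arm, as the interface text tells. Its arguments: {"type":"object","properties":{"commands":{"type":"array","items":{"type":"object","properties":{"x":{"type":"number"},"y":{"type":"number"},"z":{"type":"number"},"rx":{"type":"number"},"ry":{"type":"number"},"rz":{"type":"number"}}}},"grip":{"type":"number"},"squeeze":{"type":"number"}},"required":["commands"]}

```bash
mkdir -p pics
cat > h.py <<'E'
import cv2,numpy as np
from plant import sensors,vision,manip
def K(c):
    f=192/np.tan(np.radians(c["vertical_fov"])/2); return np.array([[f,0,c["cx"]],[0,f,c["cy"]],[0,0,1.]])
def cap(n,fn):
    c=vision.capture(n); cv2.imwrite('pics/'+fn,cv2.cvtColor(c["frame"],cv2.COLOR_RGB2BGR)); return c
def ray(c,uv,z):
    uv=np.array(uv,float).reshape(-1,1,2)
    n=cv2.undistortPoints(uv,K(c),np.array(c["dist_coeffs"])).reshape(-1,2)
    R=cv2.Rodrigues(np.array(c["rvec"],float))[0]; t=np.array(c["tvec"],float).ravel()
    o=-R.T@t; d=np.c_[n,np.ones(len(n))]@R
    return o+d*((z-o[2])/d[:,2])[:,None]
def blobs(c,z):
    h=cv2.cvtColor(c["frame"],cv2.COLOR_RGB2HSV)
    for nm,lo,hi in (("yellow",(20,120,80),(34,255,255)),("green",(40,80,40),(85,255,255)),("blue",(100,100,40),(125,255,255))):
        m=cv2.inRange(h,lo,hi); cs,_=cv2.findContours(m,cv2.RETR_EXTERNAL,cv2.CHAIN_APPROX_NONE)
        for q in cs:
            if cv2.contourArea(q)<60: continue
            (u,v),r=cv2.minEnclosingCircle(q); a=cv2.minAreaRect(q)
            print(nm,"px",round(u),round(v),"r",round(r),"area",cv2.contourArea(q),"xy",ray(c,(a[0]),z).round(1)[0][:2])
E
python3 - <<'E'
from h import *
c=cap("top","t1.png");blobs(c,56)
s=sensors.sense();print(s["position"],s["orientation"],s["finger_gap"],manip.tcp_to_grasp)
cap("side","s1.png")
a=cv2.imread('pics/t1.png');cv2.imwrite('pics/t1b.png',cv2.resize(a,(800,600)))
E
```

```text
yellow px 82 269 r 12 area 267.0 xy [373.7 512.4]
yellow px 268 221 r 5 area 71.5 xy [508.6 -31.5]
yellow px 221 208 r 5 area 74.0 xy [547.  106.8]
yellow px 240 200 r 5 area 71.5 xy [573.1  50.5]
yellow px 442 42 r 44 area 1178.5 xy [1069.1 -594.5]
green px 7 348 r 15 area 245.5 xy [147.6 731.8]
green px 500 315 r 27 area 541.5 xy [ 219.8 -736.4]
green px 504 281 r 8 area 69.5 xy [ 320.1 -738.7]
green px 287 218 r 5 area 77.5 xy [516.8 -87.8]
green px 255 208 r 5 area 79.5 xy [547.4   6.4]
green px 10 196 r 11 area 143.5 xy [590.6 743.6]
green px 112 208 r 20 area 275.0 xy [551.4 429.6]
green px 192 104 r 19 area 131.5 xy [865.7 196.8]
green px 184 105 r 19 area 129.5 xy [864.3 221.2]
green px 160 69 r 20 area 550.0 xy [980.2 296.3]
green px 205 81 r 43 area 884.5 xy [941.1 154.7]
green px 478 94 r 99 area 7548.0 xy [ 898.6 -700.4]
green px 218 44 r 223 area 31305.5 xy [1036.2  115. ]
blue px 66 270 r 12 area 150.0 xy [368.8 559. ]
blue px 242 250 r 48 area 3071.5 xy [425.  44.]
blue px 112 214 r 13 area 305.0 xy [533.7 428.4]
blue px 420 106 r 24 area 1053.5 xy [ 856.7 -512.8]
blue px 354 106 r 23 area 1091.0 xy [ 856.4 -302.4]
blue px 181 73 r 66 area 4252.5 xy [935.6 218.8]
[192.87024893 487.63083865 230.16633987] [-1.79869759e+02 -1.80156658e-02  1.58411205e+02] 0.997680555222726 18.700000000000003
```

View pics/t1b.png

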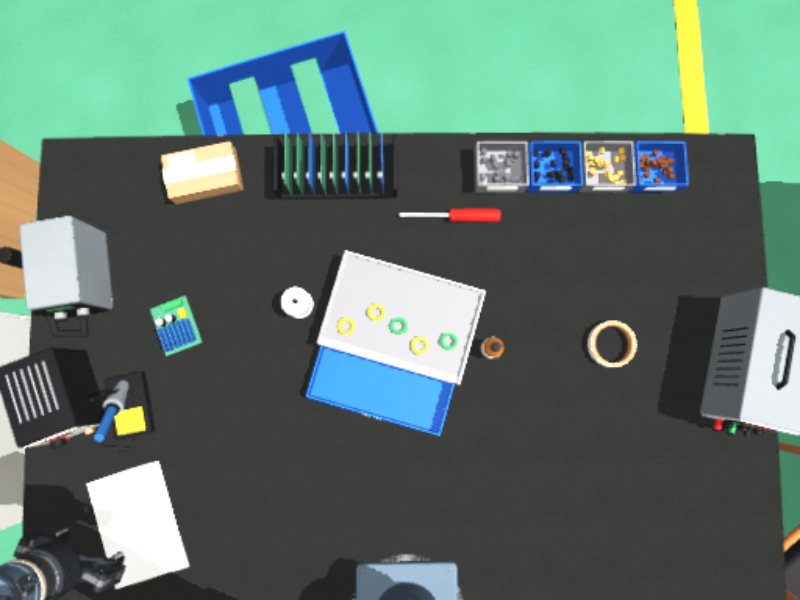

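View pics/s1.png

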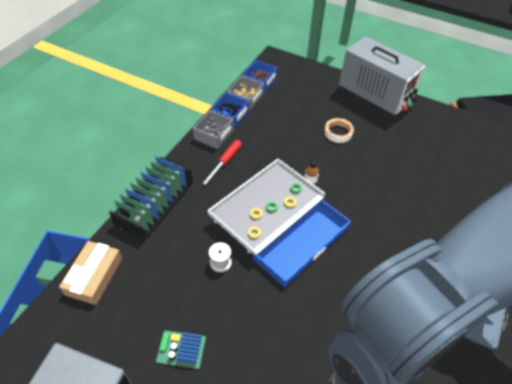

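The top view shows the tray yawed about -15.5°, with the lip running from (320,343) to (460,383). The yellows are at (345,325), (375,312) and (418,345), the greens at (398,325) and (447,341). The side view agrees. Next I go over the tray with the jaws nearly shut, to use as a two-finger cradle, and look again from close by.

Call:
move_arm([
  {"x":0.65,"y":-0.96,"rz":0.0055},
  {"x":0.65,"y":-0.96,"rz":0.0055},
  {"x":0.65,"y":-0.96,"rz":0.0055},
  {"x":0.65,"y":-0.96,"rz":0.0055},
  {"x":0.65,"y":-0.96,"rz":0.0055},
  {"x":0.65,"y":-0.96,"rz":0.0055},
  {"x":0.65,"y":-0.96,"rz":0.0055},
  {"x":0.65,"y":-0.96,"rz":0.0055},
  {"x":0.65,"y":-0.96,"rz":0.0055},
  {"x":0.65,"y":-0.96,"rz":0.0055},
  {"x":0.65,"y":-0.96,"rz":0.0055},
  {"x":0.65,"y":-0.96,"rz":0.0055},
  {"x":0.65,"y":-0.96,"rz":0.0055},
  {"x":0.65,"y":-0.96,"rz":0.0055},
  {"x":0.65,"y":-0.96,"rz":0.0055},
  {"x":0.65,"y":-0.96,"rz":0.0055},
  {"x":0.65,"y":-0.96,"rz":0.0055},
  {"x":0.65,"y":-0.96,"rz":0.0055},
  {"x":0.65,"y":-0.96,"rz":0.0055},
  {},
], grip=-0.65)

```text
$.commands[0]: bad value
```

Run:
```python
from h import *
c=cap("wrist","w1.png");blobs(c,56)
s=sensors.sense();print(s["time_s"],s["position"],s["orientation"],s["finger_gap"],s["contact_force"])
R=cv2.Rodrigues(np.array(c["rvec"],float))[0];print("cam",-R.T@np.array(c["tvec"]).ravel())
```

```text
yellow px 337 283 r 27 area 1274.0 xy [348.4 525.8]
0.15 [192.94587011 487.7290475  230.34415426] [-1.79890757e+02 -1.39290208e-02  1.58410449e+02] 0.9996189736096415 [-0.19430086  0.49000992 -0.19677962]
cam [130.93071414 512.47504075 373.18262153]
```

View pics/w1.png

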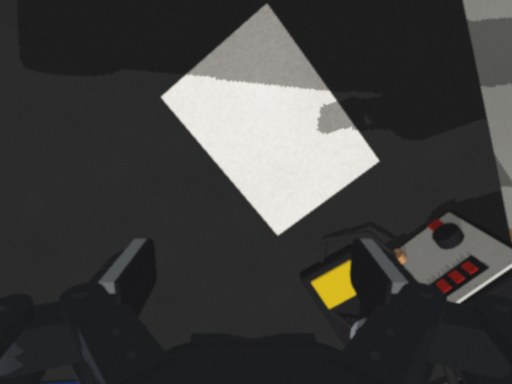

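The wrist view shows only the start area (paper at (270,120)), because the call was refused. I'll retry with complete rows. The camera sits on the robot side of the tool, so I also go further in x.

Call:
move_arm([
  {"x":0.81,"y":-0.98,"z":0,"rx":0,"ry":0,"rz":0.0055},
  {"x":0.81,"y":-0.98,"z":0,"rx":0,"ry":0,"rz":0.0055},
  {"x":0.81,"y":-0.98,"z":0,"rx":0,"ry":0,"rz":0.0055},
  {"x":0.81,"y":-0.98,"z":0,"rx":0,"ry":0,"rz":0.0055},
  {"x":0.81,"y":-0.98,"z":0,"rx":0,"ry":0,"rz":0.0055},
  {"x":0.81,"y":-0.98,"z":0,"rx":0,"ry":0,"rz":0.0055},
  {"x":0.81,"y":-0.98,"z":0,"rx":0,"ry":0,"rz":0.0055},
  {"x":0.81,"y":-0.98,"z":0,"rx":0,"ry":0,"rz":0.0055},
  {"x":0.81,"y":-0.98,"z":0,"rx":0,"ry":0,"rz":0.0055},
  {"x":0.81,"y":-0.98,"z":0,"rx":0,"ry":0,"rz":0.0055},
  {"x":0.81,"y":-0.98,"z":0,"rx":0,"ry":0,"rz":0.0055},
  {"x":0.81,"y":-0.98,"z":0,"rx":0,"ry":0,"rz":0.0055},
  {"x":0.81,"y":-0.98,"z":0,"rx":0,"ry":0,"rz":0.0055},
  {"x":0.81,"y":-0.98,"z":0,"rx":0,"ry":0,"rz":0.0055},
  {"x":0.81,"y":-0.98,"z":0,"rx":0,"ry":0,"rz":0.0055},
  {"x":0.81,"y":-0.98,"z":0,"rx":0,"ry":0,"rz":0.0055},
  {"x":0.81,"y":-0.98,"z":0,"rx":0,"ry":0,"rz":0.0055},
  {"x":0.81,"y":-0.98,"z":0,"rx":0,"ry":0,"rz":0.0055},
  {"x":0.81,"y":-0.98,"z":0,"rx":0,"ry":0,"rz":0.0055},
  {"x":0,"y":0,"z":0,"rx":0,"ry":0,"rz":0},
], grip=-0.65)

```text
time_s: 1.82
position: [580.5, 17.9, 229.2]
orientation: [-179.9, 0.0, 164.1]
contact_force: [-0.3, -0.3, -0.2]
finger_gap: 0.177
```

Run:
```python
from h import *
c=cap("wrist","w2.png");blobs(c,56)
s=sensors.sense();print(s["time_s"],s["position"],s["orientation"],s["finger_gap"],s["contact_force"])
R=cv2.Rodrigues(np.array(c["rvec"],float))[0];print("cam",-R.T@np.array(c["tvec"]).ravel())
```

```text
yellow px 285 150 r 17 area 832.0 xy [571.3  51.9]
yellow px 184 110 r 18 area 915.0 xy [508.1 -28.5]
yellow px 336 108 r 18 area 937.5 xy [546.2 108.7]
green px 476 324 r 42 area 1145.5 xy [816.9 215.5]
green px 236 136 r 17 area 852.0 xy [545.4  10. ]
green px 134 133 r 18 area 891.5 xy [515.8 -83.5]
blue px 378 328 r 10 area 72.5 xy [798.8 101.4]
blue px 238 13 r 145 area 15294.0 xy [455.2  39.3]
1.8667 [578.84210495  20.20457045 229.53266423] [-1.79953319e+02 -1.16359826e-01  1.64169938e+02] 0.17997101095177426 [-0.07703656  0.22258316 -0.67769386]
cam [516.32957312  36.48167757 372.07595201]
```

View pics/w2.png

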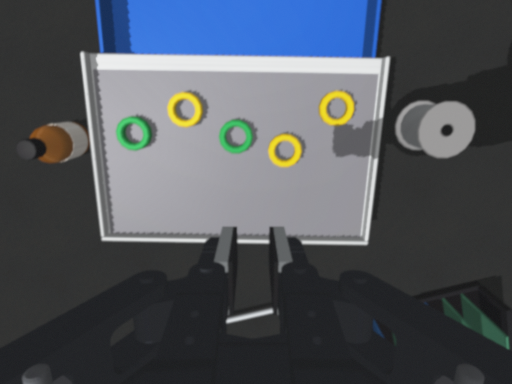

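The wrist view is clear. The lip edge runs along row 55 (83..388). Yellows are at (184,110), (285,150) and (336,108), greens at (134,133) and (236,136). Now tray-frame coordinates.

Run:
```python
from h import *
c=vision.capture("wrist")
L=ray(c,[(83,53),(388,58)],45);B=ray(c,[(103,242),(368,245)],57)
print(L.round(1),B.round(1),np.linalg.norm(L[0]-L[1]))
d=L[1]-L[0];print("yaw",np.degrees(np.arctan2(d[1],d[0]))-90); d2=B[1]-B[0];print(np.degrees(np.arctan2(d2[1],d2[0]))-90,np.linalg.norm(d2))
O=L.mean(0)[:2];print("O",O, "bin")
yaw=np.radians((np.degrees(np.arctan2(d[1],d[0]))+np.degrees(np.arctan2(d2[1],d2[0])))/2-90);R=np.array([[np.cos(yaw),-np.sin(yaw)],[np.sin(yaw),np.cos(yaw)]])
print("x axis",R[:,0],"back local",(B[:,:2]-O)@R)
for n,p in dict(y2=(285,150),y3=(184,110),y1=(336,108),g1=(236,136),g2=(134,133)).items():
    w=ray(c,p,54)[0][:2];print(n,w.round(1),((w-O)@R).round(1))
print("tcp local",(sensors.sense()["position"][:2]-O)@R)
```

```text
[[ 431.1 -103.8   45. ]
 [ 513.6  170.3   45. ]] [[ 611.3 -153.    57. ]
 [ 690.3  114.1   57. ]] 286.19431995759504
yaw -16.74350229413791
-16.48719545435705 278.5092622143656
O [472.35209131  33.22444564] bin
x axis [ 0.95824601 -0.28594508] back local [[ 186.37287177 -138.70351362]
 [ 185.74993087  139.80505193]]
y2 [569.9  55.1] [87.2 48.8]
y3 [506.8 -27.6] [ 50.4 -48.5]
y1 [544.3 111.5] [46.5 95.6]
g1 [543.7  12.9] [74.2  0.9]
g2 [514.  -81.3] [ 72.7 -97.8]
tcp local [104.49019725  19.11566666]
```

All dimensions agree: width about 280, depth 186, and the lateral gaps between cores are about 48 mm. I start with y2: go behind it at local (126, 48.8) and come down.

Call:
move_arm([
  {"x":0.58,"y":0.45,"z":0,"rx":0,"ry":0,"rz":-0.014},
  {"x":0.58,"y":0.44,"z":-0.5,"rx":0,"ry":0,"rz":0},
  {"x":0,"y":0,"z":-1,"rx":0,"ry":0,"rz":0},
  {"x":0,"y":0,"z":-1,"rx":0,"ry":0,"rz":0},
  {"x":0,"y":0,"z":-1,"rx":0,"ry":0,"rz":0},
  {"x":0,"y":0,"z":-1,"rx":0,"ry":0,"rz":0},
  {"x":0,"y":0,"z":-1,"rx":0,"ry":0,"rz":0},
  {"x":0,"y":0,"z":-0.8,"rx":0,"ry":0,"rz":0},
  {"x":0,"y":0,"z":-0.5,"rx":0,"ry":0,"rz":0},
  {"x":0,"y":0,"z":-0.3,"rx":0,"ry":0,"rz":0},
  {"x":0,"y":0,"z":-0.1,"rx":0,"ry":0,"rz":0},
  {"x":0,"y":0,"z":0,"rx":0,"ry":0,"rz":0},
  {"x":0,"y":0,"z":0,"rx":0,"ry":0,"rz":0},
])

```text
time_s: 3.0
position: [607.9, 45.1, 52.9]
orientation: [180.0, 0.1, 163.6]
contact_force: [0.2, 0.5, 0.6]
finger_gap: 0.175
```

```bash
cat >> h.py <<'E'
O=np.array([472.35,33.22]);yw=np.radians(-16.6);RT=np.array([[np.cos(yw),-np.sin(yw)],[np.sin(yw),np.cos(yw)]])
def st():
    s=sensors.sense();p=s["position"];print(round(s["time_s"],2),"pos",np.round(p,1),"ori",np.round(s["orientation"],1),"F",np.round(s["contact_force"],1),"local",((p[:2]-O)@RT).round(1))
E
python3 - <<'E'
from h import *
c=cap("wrist","w3.png");st()
E
```

```text
3.05 pos [608.2  45.   53.2] ori [180.    0.2 163.6] F [-0.  -0.3  0.3] local [126.9  50.1]
```

View pics/w3.png

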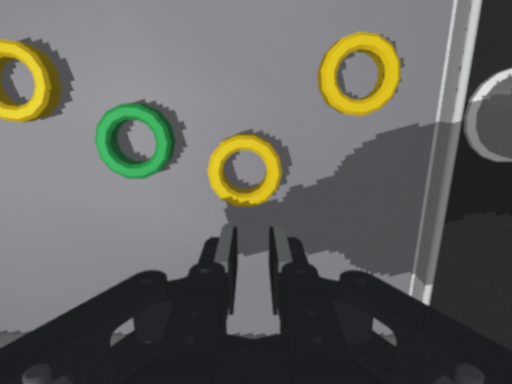

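y2 is at (244,171), straight ahead of the finger midline at column 253, so it is about 3 mm off laterally. I shift, lower 5 mm, and push halfway.

Call:
move_arm([
  {"x":-0.03,"y":-0.1,"z":-0.2,"rx":0,"ry":0,"rz":0},
  {"x":0,"y":0,"z":0,"rx":0,"ry":0,"rz":0},
  {"x":-0.2,"y":0.06,"z":0,"rx":0,"ry":0,"rz":0},
  {"x":-0.2,"y":0.06,"z":0,"rx":0,"ry":0,"rz":0},
  {"x":-0.2,"y":0.06,"z":0,"rx":0,"ry":0,"rz":0},
  {"x":-0.2,"y":0.06,"z":0,"rx":0,"ry":0,"rz":0},
  {"x":-0.2,"y":0.06,"z":0,"rx":0,"ry":0,"rz":0},
  {"x":-0.2,"y":0.06,"z":0,"rx":0,"ry":0,"rz":0},
  {"x":-0.2,"y":0.06,"z":0,"rx":0,"ry":0,"rz":0},
  {"x":-0.2,"y":0.06,"z":0,"rx":0,"ry":0,"rz":0},
  {"x":0,"y":0,"z":0,"rx":0,"ry":0,"rz":0},
])

```text
time_s: 3.97
position: [564.9, 54.9, 46.2]
orientation: [-180.0, -0.1, 163.6]
contact_force: [-0.2, -0.6, 0.8]
finger_gap: 0.175
```

Run:
```python
from h import *
c=cap("wrist","w4.png");st();blobs(c,56)
```

```text
4.02 pos [565.5  54.7  46.2] ori [-180.    -0.   163.6] F [-0.3  0.3  0.7] local [83.1 47.2]
yellow px 253 195 r 38 area 4319.5 xy [538.8  62.2]
yellow px 33 183 r 42 area 4470.5 xy [509.4 -24.6]
yellow px 361 180 r 40 area 4596.0 xy [546.  107.7]
green px 145 239 r 38 area 4082.5 xy [545.1  11.2]
blue px 226 33 r 228 area 30157.5 xy [476.   70.4]
```

View pics/w4.png

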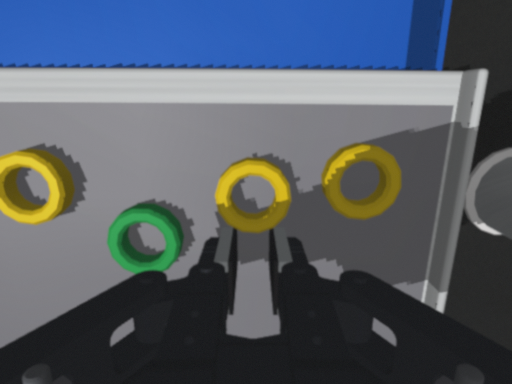

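y2 is centred in the cradle at (253,195), and green1 is clear at (145,239). I push it over the lip.

Call:
move_arm([
  {"x":-0.2,"y":0.06,"z":0.05,"rx":0,"ry":0,"rz":0},
  {"x":-0.2,"y":0.06,"z":0,"rx":0,"ry":0,"rz":0},
  {"x":-0.2,"y":0.06,"z":0,"rx":0,"ry":0,"rz":0},
  {"x":-0.2,"y":0.06,"z":0,"rx":0,"ry":0,"rz":0},
  {"x":-0.2,"y":0.06,"z":0,"rx":0,"ry":0,"rz":0},
  {"x":-0.2,"y":0.06,"z":0,"rx":0,"ry":0,"rz":0},
  {"x":-0.2,"y":0.06,"z":0,"rx":0,"ry":0,"rz":0},
  {"x":-0.2,"y":0.06,"z":0,"rx":0,"ry":0,"rz":0},
  {"x":-0.2,"y":0.06,"z":0,"rx":0,"ry":0,"rz":0},
  {"x":-0.2,"y":0.06,"z":0,"rx":0,"ry":0,"rz":0},
  {"x":-0.2,"y":0.06,"z":0,"rx":0,"ry":0,"rz":0},
  {"x":-0.2,"y":0.06,"z":0,"rx":0,"ry":0,"rz":0},
  {"x":-0.2,"y":0.06,"z":0,"rx":0,"ry":0,"rz":0},
  {"x":-0.2,"y":0.06,"z":0,"rx":0,"ry":0,"rz":0},
  {"x":-0.2,"y":0.06,"z":0,"rx":0,"ry":0,"rz":0},
  {"x":-0.2,"y":0.06,"z":0,"rx":0,"ry":0,"rz":0},
  {"x":0,"y":0,"z":0,"rx":0,"ry":0,"rz":0},
])

```text
time_s: 5.43
position: [484.9, 78.8, 47.3]
orientation: [-180.0, -0.1, 163.6]
contact_force: [0.9, 0.0, -0.3]
finger_gap: 0.176
```

Run:
```python
from h import *
c=cap("wrist","w5.png");st();blobs(c,56)
```

```text
5.48 pos [485.6  78.6  47.4] ori [-180.    -0.   163.6] F [ 0.6 -0.1 -0.5] local [-0.3 47.3]
yellow px 48 322 r 19 area 132.0 xy [491.1 -26.8]
yellow px 253 212 r 30 area 1684.0 xy [466.6  84.1]
blue px 252 238 r 18 area 480.5 xy [478.3  80.4]
blue px 222 132 r 249 area 93479.5 xy [430.7  81.8]
```

View pics/w5.png

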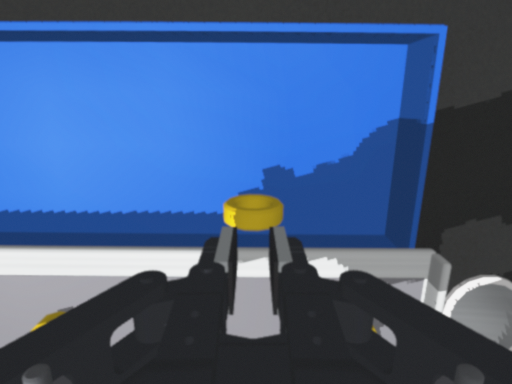

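y2 is over the lip but tilted at (253,212), perhaps leaning on the bin's rear wall. I push 12 mm more, then lift and move behind y1.

Call:
move_arm([
  {"x":-0.2,"y":0.06,"z":0,"rx":0,"ry":0,"rz":0},
  {"x":-0.2,"y":0.06,"z":0,"rx":0,"ry":0,"rz":0},
  {"x":-0.1,"y":0.03,"z":0,"rx":0,"ry":0,"rz":0},
  {"x":0,"y":0,"z":0.3,"rx":0,"ry":0,"rz":0},
  {"x":0,"y":0,"z":1,"rx":0,"ry":0,"rz":0},
  {"x":0,"y":0,"z":0.7,"rx":0,"ry":0,"rz":0},
  {"x":1,"y":0,"z":0,"rx":0,"ry":0,"rz":0},
  {"x":1,"y":0.1,"z":0,"rx":0,"ry":0,"rz":0},
  {"x":1,"y":0.2,"z":0,"rx":0,"ry":0,"rz":0},
  {"x":1,"y":0.2,"z":0,"rx":0,"ry":0,"rz":0},
  {"x":0,"y":0,"z":0,"rx":0,"ry":0,"rz":0},
])

```text
time_s: 6.4
position: [577.9, 95.0, 97.3]
orientation: [179.9, 0.2, 163.6]
contact_force: [-0.6, -0.6, 0.1]
finger_gap: 0.172
```

Run:
```python
from h import *
c=cap("wrist","w6.png");st();blobs(c,56)
```

```text
6.45 pos [575.4  94.8  97.3] ori [180.    0.  163.6] F [-0.5  0.6 -0.8] local [81.2 88.4]
yellow px 18 160 r 30 area 2128.5 xy [509.6 -22. ]
yellow px 260 156 r 29 area 2423.0 xy [545.8 108.6]
yellow px 184 56 r 26 area 959.5 xy [482.5  85.6]
green px 101 200 r 29 area 2381.0 xy [545.1  11.5]
blue px 164 35 r 168 area 23275.5 xy [471.3  78.6]
```

View pics/w6.png

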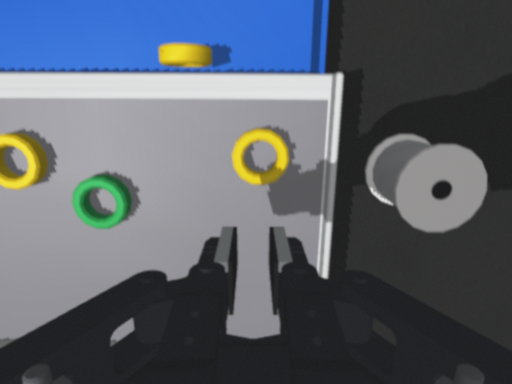

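y2 lies in the bin, tilted, against its rear wall at (184,56). y1 is at (260,156), local about (49,93.5). I go down behind it and push.

Call:
move_arm([
  {"x":0.29,"y":0.12,"z":-0.2,"rx":0,"ry":0,"rz":0},
  {"x":0,"y":0,"z":-1,"rx":0,"ry":0,"rz":0},
  {"x":0,"y":0,"z":-0.5,"rx":0,"ry":0,"rz":0},
  {"x":0,"y":0,"z":-0.28,"rx":0,"ry":0,"rz":0},
  {"x":0,"y":0,"z":0,"rx":0,"ry":0,"rz":0},
  {"x":0,"y":0,"z":0,"rx":0,"ry":0,"rz":0},
  {"x":-0.2,"y":0.06,"z":0,"rx":0,"ry":0,"rz":0},
  {"x":-0.2,"y":0.06,"z":0,"rx":0,"ry":0,"rz":0},
  {"x":-0.2,"y":0.06,"z":0,"rx":0,"ry":0,"rz":0},
  {"x":-0.2,"y":0.06,"z":0,"rx":0,"ry":0,"rz":0},
  {"x":-0.2,"y":0.06,"z":0,"rx":0,"ry":0,"rz":0},
  {"x":-0.2,"y":0.06,"z":0,"rx":0,"ry":0,"rz":0},
])

```text
time_s: 7.45
position: [550.5, 106.9, 48.4]
orientation: [180.0, 0.0, 163.6]
contact_force: [-0.2, -0.6, 0.2]
finger_gap: 0.175
```

Run:
```python
from h import *
c=cap("wrist","w7.png");st();blobs(c,56)
```

```text
7.5 pos [549.3 107.2  48.2] ori [-1.800e+02 -1.000e-01  1.636e+02] F [-0.2  0.7  0.7] local [52.6 92.9]
yellow px 253 195 r 37 area 4159.5 xy [525.1 114.3]
yellow px 162 106 r 33 area 1311.0 xy [479.4  89.6]
green px 58 288 r 38 area 3424.5 xy [541.8  13.1]
blue px 172 66 r 185 area 45214.5 xy [466.3  98.9]
```

y1 is centred in the cradle at (253,195). On over the lip, then lift and move back toward y3.

Call:
move_arm([
  {"x":-0.2,"y":0.06,"z":0,"rx":0,"ry":0,"rz":0},
  {"x":-0.2,"y":0.06,"z":0,"rx":0,"ry":0,"rz":0},
  {"x":-0.2,"y":0.06,"z":0,"rx":0,"ry":0,"rz":0},
  {"x":-0.2,"y":0.06,"z":0,"rx":0,"ry":0,"rz":0},
  {"x":-0.2,"y":0.06,"z":0,"rx":0,"ry":0,"rz":0},
  {"x":-0.2,"y":0.06,"z":0,"rx":0,"ry":0,"rz":0},
  {"x":-0.2,"y":0.06,"z":0,"rx":0,"ry":0,"rz":0},
  {"x":-0.2,"y":0.06,"z":0,"rx":0,"ry":0,"rz":0},
  {"x":-0.2,"y":0.06,"z":0,"rx":0,"ry":0,"rz":0},
  {"x":-0.2,"y":0.06,"z":0,"rx":0,"ry":0,"rz":0},
  {"x":-0.2,"y":0.06,"z":0,"rx":0,"ry":0,"rz":0},
  {"x":-0.2,"y":0.06,"z":0,"rx":0,"ry":0,"rz":0},
  {"x":-0.1,"y":0.03,"z":0,"rx":0,"ry":0,"rz":0},
  {"x":0,"y":0,"z":0,"rx":0,"ry":0,"rz":0},
  {"x":0,"y":0,"z":0.3,"rx":0,"ry":0,"rz":0},
  {"x":0,"y":0,"z":1,"rx":0,"ry":0,"rz":0},
  {"x":0,"y":0,"z":0.7,"rx":0,"ry":0,"rz":0},
])

```text
time_s: 8.92
position: [488.4, 125.3, 99.2]
orientation: [-180.0, -0.0, 163.6]
contact_force: [-0.1, 0.7, 1.2]
finger_gap: 0.174
```

Run:
```python
from h import *
c=cap("wrist","w8.png");st();blobs(c,56)
```

```text
8.97 pos [491.5 125.7 103.7] ori [179.8   0.4 163.6] F [ 1.6 -0.3  2.8] local [-8.1 94. ]
yellow px 38 300 r 27 area 1892.5 xy [507.9 -27.6]
yellow px 252 202 r 23 area 955.0 xy [482.5 126.7]
yellow px 188 202 r 23 area 955.5 xy [470.4  89.8]
green px 128 326 r 9 area 149.5 xy [542.3  22.2]
blue px 159 140 r 180 area 52924.5 xy [432.5  86.7]
```

View pics/w8.png

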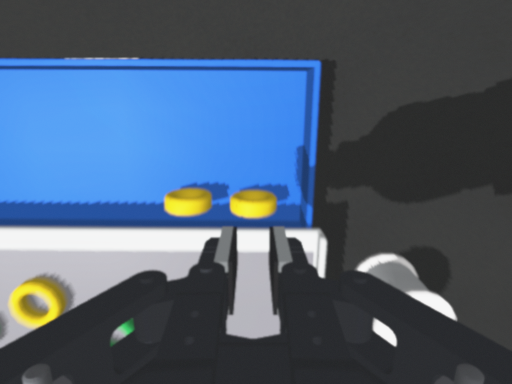

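Both cores lie in the bin at (188,202) and (252,202), leaning on the rear wall. Now over to behind y3.

Call:
move_arm([
  {"x":0.3,"y":-0.94,"z":0,"rx":0,"ry":0,"rz":0},
  {"x":0.3,"y":-0.94,"z":0,"rx":0,"ry":0,"rz":0},
  {"x":0.3,"y":-0.94,"z":0,"rx":0,"ry":0,"rz":0},
  {"x":0.3,"y":-0.94,"z":0,"rx":0,"ry":0,"rz":0},
  {"x":0.3,"y":-0.94,"z":0,"rx":0,"ry":0,"rz":0},
  {"x":0.3,"y":-0.94,"z":0,"rx":0,"ry":0,"rz":0},
  {"x":0.3,"y":-0.94,"z":0,"rx":0,"ry":0,"rz":0},
  {"x":0,"y":0,"z":0,"rx":0,"ry":0,"rz":0},
  {"x":0,"y":0,"z":0,"rx":0,"ry":0,"rz":0},
])

```text
time_s: 9.72
position: [541.5, -40.3, 98.4]
orientation: [180.0, 0.0, 163.4]
contact_force: [0.7, 0.4, -0.1]
finger_gap: 0.175
```

Run:
```python
from h import *
c=cap("wrist","w9.png");st();blobs(c,56)
```

```text
9.77 pos [541.1 -39.3  98.3] ori [180.   -0.  163.5] F [-0.3 -0.3 -0. ] local [ 86.6 -49.9]
yellow px 254 155 r 29 area 2405.5 xy [508.2 -29.7]
yellow px 480 53 r 32 area 1145.5 xy [489.5 101.1]
yellow px 410 51 r 29 area 1090.5 xy [477.6  64.9]
green px 334 195 r 28 area 2279.5 xy [544.3   8.7]
green px 169 192 r 28 area 2300.0 xy [515.3 -83.7]
blue px 488 61 r 23 area 101.0 xy [494.7 104.8]
blue px 309 21 r 203 area 24716.0 xy [454.6  15.9]
```

View pics/w9.png

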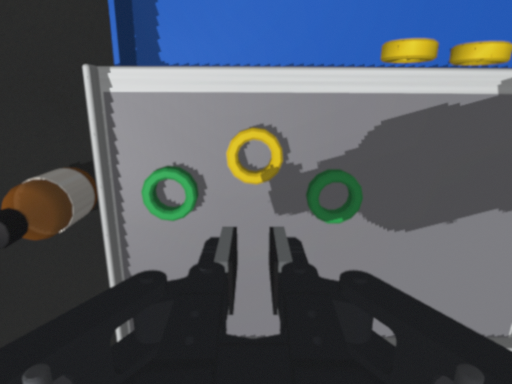

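y3 is centred at (254,155), with greens at (169,192) and (334,195), 47 mm to either side. That is the same clearance at which I passed green1 without touching it. Down and push.

Call:
move_arm([
  {"x":0,"y":0,"z":-0.2,"rx":0,"ry":0,"rz":0},
  {"x":0,"y":0,"z":-1,"rx":0,"ry":0,"rz":0},
  {"x":0,"y":0,"z":-0.5,"rx":0,"ry":0,"rz":0},
  {"x":0,"y":0,"z":-0.32,"rx":0,"ry":0,"rz":0},
  {"x":0,"y":0,"z":0,"rx":0,"ry":0,"rz":0},
  {"x":0,"y":0,"z":0,"rx":0,"ry":0,"rz":0},
  {"x":-0.2,"y":0.06,"z":0,"rx":0,"ry":0,"rz":0},
  {"x":-0.2,"y":0.06,"z":0,"rx":0,"ry":0,"rz":0},
  {"x":-0.2,"y":0.06,"z":0,"rx":0,"ry":0,"rz":0},
  {"x":-0.2,"y":0.06,"z":0,"rx":0,"ry":0,"rz":0},
  {"x":-0.2,"y":0.06,"z":0,"rx":0,"ry":0,"rz":0},
  {"x":-0.2,"y":0.06,"z":0,"rx":0,"ry":0,"rz":0},
])

```text
time_s: 10.77
position: [510.3, -29.9, 47.7]
orientation: [180.0, 0.0, 163.6]
contact_force: [-1.0, 0.1, -0.1]
finger_gap: 0.178
```

Run:
```python
from h import *
c=cap("wrist","w10.png");st();blobs(c,56)
```

```text
10.82 pos [509.2 -29.5  47.5] ori [-1.800e+02 -1.000e-01  1.636e+02] F [-1.5  0.1 -0.8] local [ 53.3 -49.6]
yellow px 253 195 r 37 area 4207.5 xy [484.7 -22.6]
yellow px 503 110 r 12 area 305.0 xy [478.6  83.9]
yellow px 446 106 r 37 area 1506.0 xy [471.2  62. ]
green px 352 279 r 33 area 787.0 xy [531.6  11.2]
green px 145 282 r 36 area 1150.5 xy [504.3 -80.6]
blue px 285 67 r 236 area 57868.5 xy [438.5   4.1]
```

y3 is centred in the cradle. On over the lip, then straight up and away (the top view needs a clear line to the bin).

Call:
move_arm([
  {"x":-0.2,"y":0.06,"z":0,"rx":0,"ry":0,"rz":0},
  {"x":-0.2,"y":0.06,"z":0,"rx":0,"ry":0,"rz":0},
  {"x":-0.2,"y":0.06,"z":0,"rx":0,"ry":0,"rz":0},
  {"x":-0.2,"y":0.06,"z":0,"rx":0,"ry":0,"rz":0},
  {"x":-0.2,"y":0.06,"z":0,"rx":0,"ry":0,"rz":0},
  {"x":-0.2,"y":0.06,"z":0,"rx":0,"ry":0,"rz":0},
  {"x":-0.2,"y":0.06,"z":0,"rx":0,"ry":0,"rz":0},
  {"x":-0.2,"y":0.06,"z":0,"rx":0,"ry":0,"rz":0},
  {"x":-0.2,"y":0.06,"z":0,"rx":0,"ry":0,"rz":0},
  {"x":-0.2,"y":0.06,"z":0,"rx":0,"ry":0,"rz":0},
  {"x":-0.2,"y":0.06,"z":0,"rx":0,"ry":0,"rz":0},
  {"x":-0.2,"y":0.06,"z":0,"rx":0,"ry":0,"rz":0},
  {"x":-0.1,"y":0.03,"z":0,"rx":0,"ry":0,"rz":0},
  {"x":0,"y":0,"z":0,"rx":0,"ry":0,"rz":0},
  {"x":0,"y":0,"z":0.3,"rx":0,"ry":0,"rz":0},
  {"x":0,"y":0,"z":1,"rx":0,"ry":0,"rz":0},
  {"x":0,"y":0,"z":1,"rx":0,"ry":0,"rz":0},
  {"x":0,"y":0,"z":1,"rx":0,"ry":0,"rz":0},
  {"x":0,"y":0,"z":1,"rx":0,"ry":0,"rz":0},
  {"x":0,"y":0,"z":1,"rx":0,"ry":0,"rz":0},
])

```text
time_s: 12.48
position: [448.7, -11.4, 182.0]
orientation: [180.0, 0.1, 163.6]
contact_force: [0.9, -0.7, -0.1]
finger_gap: 0.178
```

Call:
move_arm([
  {"x":0.6,"y":0.5,"z":0.8,"rx":0,"ry":0,"rz":0},
  {"x":0.9,"y":0.5,"z":0.5,"rx":0,"ry":0,"rz":0},
  {"x":1,"y":0.5,"z":0,"rx":0,"ry":0,"rz":0},
  {"x":1,"y":0.3,"z":0,"rx":0,"ry":0,"rz":0},
  {"x":0,"y":0,"z":0,"rx":0,"ry":0,"rz":0},
  {"x":0,"y":0,"z":0,"rx":0,"ry":0,"rz":0},
  {"x":0,"y":0,"z":0,"rx":0,"ry":0,"rz":0},
])

```text
time_s: 13.07
position: [535.5, 33.5, 212.6]
orientation: [-180.0, -0.1, 163.6]
contact_force: [-0.4, -1.1, -0.4]
finger_gap: 0.173
```

Run:
```python
from h import *
c=cap("wrist","w11.png");st();blobs(c,56)
d=cap("side","s2.png")
a=cv2.imread('pics/w11.png');b=cv2.imread('pics/s2.png')[130:300,190:370];b=cv2.resize(b,None,fx=384/170,fy=384/170,interpolation=cv2.INTER_CUBIC)
m=np.hstack([a,b]);cv2.imwrite('pics/m.png',cv2.resize(m,None,fx=.85,fy=.85))
```

```text
13.12 pos [535.3  33.4 212.8] ori [-180.    -0.   163.6] F [ 0.5 -0.2  0.8] local [60.3 18.1]
yellow px 328 98 r 16 area 305.0 xy [489.9 116.4]
yellow px 282 96 r 16 area 294.5 xy [476.9  77.8]
yellow px 184 96 r 16 area 303.0 xy [452.3  -5.6]
green px 232 189 r 17 area 867.5 xy [545.1   9.8]
green px 129 187 r 18 area 901.0 xy [515.1 -83.4]
blue px 232 40 r 156 area 31248.0 xy [431.7  45.7]
```

View pics/m.png

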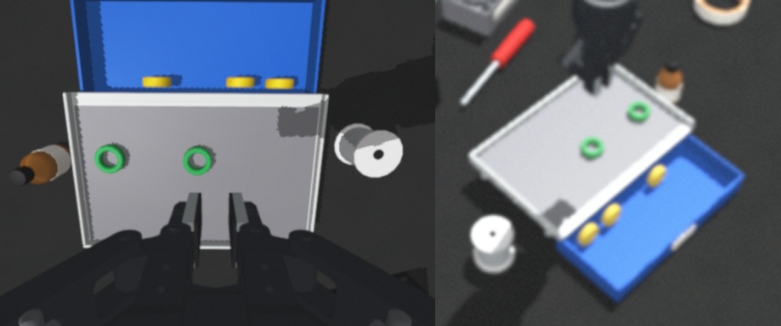

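All three yellows stand tilted in the bin against its rear side: (184,96), (282,96) and (328,98) in the wrist frame. The side view agrees, and both greens are in place. One triangulation to check core heights and the bin before handing in.

Run:
```python
from h import *
def P(c):
    return np.c_[cv2.Rodrigues(np.array(c["rvec"],float))[0],np.array(c["tvec"],float).ravel()]
def yb(c):
    m=cv2.inRange(cv2.cvtColor(c["frame"],cv2.COLOR_RGB2HSV),(20,120,80),(34,255,255));n,l,s,ce=cv2.connectedComponentsWithStats(m)
    return [ce[i] for i in range(1,n) if s[i,4]>25]
w,s=vision.capture("wrist"),vision.capture("side")
S=[p for p in yb(s) if 200<p[0]<370 and 130<p[1]<300]; W=yb(w);print(len(S),len(W),np.round(S))
und=lambda c,p:cv2.undistortPoints(np.array(p,float).reshape(-1,1,2),K(c),np.array(c["dist_coeffs"])).reshape(-1,2).T
for a,b in zip(sorted(W,key=lambda p:p[0]),sorted(S,key=lambda p:-p[0])):
    X=cv2.triangulatePoints(P(w),P(s),und(w,a),und(s,b)).ravel();X=X[:3]/X[3];print(X.round(1),"local",((X[:2]-O)@RT).round(1))
t=cap("top","t2.png");blobs(t,56)
a=cv2.imread('pics/t1.png').astype(int);b=cv2.imread('pics/t2.png').astype(int)
# bin front (robot-side) region change
m=np.abs(a-b).max(2)>40;m=m[240:285,190:300];print("bin front changed px",np.argwhere(m).shape[0])
```

```text
3 3 [[304. 222.]
 [281. 242.]
 [269. 252.]]
[450.3 -12.5  19.4] local [ -8.1 -50.1]
[477.8  80.5  21.6] local [-8.3 46.9]
[492.2 123.9  20.5] local [-6.9 92.6]
yellow px 82 269 r 12 area 267.0 xy [373.7 512.4]
yellow px 442 42 r 44 area 1176.5 xy [1069.1 -594.4]
green px 7 358 r 25 area 611.5 xy [116.3 730.9]
green px 500 315 r 27 area 541.5 xy [ 219.8 -736.3]
green px 504 281 r 8 area 69.5 xy [ 320.1 -738.7]
green px 287 218 r 5 area 77.5 xy [516.8 -87.8]
green px 10 196 r 11 area 143.5 xy [590.6 743.6]
green px 112 208 r 20 area 273.0 xy [551.4 429.5]
green px 192 104 r 19 area 131.5 xy [865.7 196.8]
green px 184 105 r 19 area 129.5 xy [864.3 221.2]
green px 160 69 r 20 area 551.0 xy [980.2 296.3]
green px 205 81 r 43 area 883.5 xy [941.1 154.7]
green px 478 94 r 99 area 7546.0 xy [ 898.6 -700.4]
green px 218 44 r 223 area 31300.5 xy [1036.2  115. ]
blue px 66 270 r 12 area 149.0 xy [368.8 559. ]
blue px 273 259 r 22 area 742.5 xy [398.3 -44.9]
blue px 204 238 r 18 area 232.0 xy [459.1 157.3]
blue px 112 214 r 13 area 307.5 xy [533.9 428. ]
blue px 420 106 r 24 area 1054.5 xy [ 856.7 -512.8]
blue px 354 106 r 23 area 1091.0 xy [ 856.4 -302.4]
blue px 181 73 r 66 area 4247.5 xy [935.6 218.9]
bin front changed px 2759
```

The core centres are at z of about 19–22 mm and about 37 mm behind the bin's centre, so they are inside and below the rim. The bin's corners in the side view, (350,222) and (285,284), match the start. I hand in.

```bash
python3 -c "
from h import *
st();print(manip.close_job())"
```

```text
13.32 pos [535.4  33.3 213.1] ori [180.    0.  163.6] F [-0.3 -0.2  0.2] local [60.3 18.1]
the job is handed in; nothing more can be done
None
```

All three yellow cores are in the blue bin, and I handed the job in at 13.3 s of the 48 s allowed; the hand-in gives no verdict. I swept each core separately over the lip with the two nearly shut fingers, without picking up or pinching any.

**Yellow cores:** They stand on edge, leaning toward the bin's rear side, rather than lying flat. Their centres measured 19–22 mm above the bench, so they are inside the bin and below its rim.

**Green cores:** Both were within about 1 mm of where they started in the wrist views. The last top view detected only green2 (same pixel as at the start), probably because the arm covered green1.

**Bin:** Its corners in the side view were within 1–3 pixels of the start. The top-view comparison could not confirm this, probably because the arm covered part of the bin.

**Other things and forces:** The spool, bottle, screwdriver and tape roll looked undisturbed in the last view, judged by eye; I did not re-check the power board. The wrist force readings I took stayed below about 4 N.

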